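Dry pass of the copy-carver's stylus along a template

TASK

Take the copy tracer's stylus for a dry pass along the template: bring it against the template's wavy edge to the left of the left scribed mark, run it over the curves and the round lobe to past the right mark, and then let go so that its ram springs fully back there. From mark to mark the stylus must stay lightly pressed on the edge the whole way, so that the sprung template never comes all the way forward and is never pushed back onto its stop. Touch the template with nothing but the stylus and leave the other things on the bench alone.

Things in the scene. Friction and masses are not known exactly. Their poses are not given: they have to be found in the camera images.
- tracer: The copy tracer's plywood base board, 270 x 290 x 18 mm, fixed on the bench at a varying place and yaw. Origin at bench height near its middle; x points from the carriage to the template (about away from the robot), y left along the carriage rods, z up. All offsets here are in this frame. Nothing on it is higher than 134 mm over the bench.
- carriage (a joint): Travel of the dark steel carriage (50 x 60 mm, top 88 mm over the bench) on two rods near the robot, m, 0 to 0.17, growing to the right (-y). Stylus and knob have y = 0.085 - value. Friction about 1 N. Starts at 0 to 0.015. The stylus is level with the left mark at 0.030, with the right mark at 0.140.
- ram (a joint): Extension of the ram, a 16 mm square steel bar through the carriage (66 to 82 mm over the bench) carrying knob and stylus, m, 0 (fully back) to 0.085, growing towards the template (+x). The stylus axis has x = -0.020 + value. A weak spring pulls it back: 0.9 N + 30 N/m x value; friction 0.3 N. Starts at 0.
- knob (a point): Grip point on the axis of the upright turned wooden knob on the ram, 112 mm over the bench (waist 17 mm thick from 92 to 118 mm over the bench, head 23 mm thick, top 134 mm). It lies 40 mm behind the stylus axis (x = -0.060 + ram). Carriage and ram are guided, so its height and yaw never change.
- stylus: Upright round steel pin, 12 mm thick, 31 to 67 mm over the bench, under the ram's front end; its origin is on its axis at bench height. Its side touches the template's edge.
- template: Light wooden plate, 210 mm wide, 12 mm thick, top 47 mm over the bench. Its wavy edge faces the carriage, at x = 0.048 - 0.008 sin(2 pi y / 0.16) m, y from -0.105 to 0.105. Origin: the board's origin when fully forward, same axes; moves with holder. The stylus runs on this edge or on the lobe on top of it, whichever stands out farther towards the carriage.
- holder (a joint): How far the template with its lobe is pushed back (+x) on its sprung holder, m: 0 fully forward, 0.008 on its stop. Spring 1200 N/m, no preload (2.4 N at 2 mm, 9.6 N at the stop). From mark to mark it must stay above 0.0004 (contact kept); it must never exceed 0.0077.
- oil_bottle: Small brown bottle of honing oil, 43 mm thick, 92 mm high, standing behind the tracer; a bystander. Origin under its centre.
- masking_tape: Roll of masking tape lying flat, 94 mm across, 25 mm high, behind the tracer; a bystander. Origin under its centre.
- left_mark (a point): Where the left of two dark scribed lines on the template's top meets the wavy edge, at y = 0.055, 47 mm over the bench. The pass begins to the left of it.
- right_mark (a point): Where the right scribed line meets the template's edge, at y = -0.055, 47 mm over the bench. The pass ends to the right of it.
- lobe_bolt (a point): Bolt on the template at x 0.100, y 0 that clamps the lobe: a flat dark wooden disc, 100 mm across, 47 to 58 mm over the bench, whose centre is 14 mm off the bolt, so that it bulges past the wavy edge. How it is turned varies and is not reported: its centre lies up to 86 degrees to either side of straight towards the carriage. Feel or see it; it does not turn under the stylus.

How it is judged:
By the outcome, as a careful person would: the job done as asked, in the order asked, and still so for the second after the job is handed in, with the robot touching nothing.
It also fails if it takes over 72 s, if anything falls off the work surface, if the arm or the gripper's body presses on something with over 40 N, if the wrist force passes 120 N, or if a joint passes its speed limit or range.

ROBOT

A 7-joint arm with a two-finger parallel gripper is mounted at the origin on a cart in front of the work surface, level with it; the furniture and walls round the work are solid. World frame = base frame: x ahead of the robot, y to its left, z up, the work surface at z = 0. Lengths are in m, angles in rad, forces in N, time in s.
With the tool pointing down it reaches from about 0.35 to 0.9 m from the base axis. Payload 8.1 kg.
Tool frame: the origin (TCP) lies at the very end of the fingers, on their centre line; the grasp point (between the pads) lies 19 mm behind it; z points along the fingers, y is the line along which they close (so a half turn about z gives the same grasp; the last joint's range is limited). The gripper opens to 85 mm and grips with 20 to 120 N. Pads are 22 mm wide; open, the fingers measure 114 mm over their backs; the gripper's body (76 mm by 85 mm) begins 54 mm behind the grasp point. The pads swing forward as they close: fully open they stand 13 mm farther back than shut.
Start: joints at [-1.442, 0.434, 0.025, 1.573, -0.012, 1.134, -0.075], TCP at [0.144, 0.608, 0.192] pointing down, gripper open.
Joint ranges: [-2.62, 2.62], [-0.44, 2.09], [-1.27, 1.32], [0.08, 2.57], [-1.32, 4.46], [0.12, 2], [-2.74, 2.74]. Speed limits (rad/s): [2.22, 2.22, 3.01, 3.01, 3.14, 3.14, 3.14].

INTERFACE

Orientations are given as a unit quaternion [x, y, z, w].
In Python, from plant import manip gives the robot as it stands.
- The arm moves only by the tool jog_arm, never from a script. Its argument "increments" is a list of rows, each an object with "jaw": the finger opening in mm, from 0 to 85.4; "xyz": the shift along the tool's x, y, z in units of 25 mm (1.0 is 25 mm), a list of three; "yaw": the turn about the tool's z in units of 5 degrees (1.0 is 5 degrees). A call has 1 to 10 rows; each row is the pose to reach, as a shift and turn from the pose commanded when the call began, along the tool's axes at that moment; what a row does not reach only later rows make up. A row lasts 1/10 s, in which the tool goes at most 50 mm and 8.59 degrees, less where a joint would pass 70% of its speed; a pose out of reach is approached as far as the arm can. A call with a gripper value outside its range is refused whole. The fingers move at their own pace and stop on an object; the grip force is fixed at half the most. Time passes only in rows, so rows that repeat a pose let the fingers close. It gives the time, the measured TCP pose, the force, the opening and the grip force at its end, in the units of the state.
- manip.get_obs(): the state, without advancing time (a new reading comes with each control period).
- manip.grab_frame(name): name is "side" or "top"; returns (picture, depth): 384x512x3 uint8, blue, green, red; 384x512 float32, m along the optical axis (not along the pixel's ray), 0 where there is no reading.
- manip.get_calibration(name): a dict with "fovy" (degrees; the focal length in pixels is half the picture's height over the tangent of half this angle, whatever the lens; pixels are square), "cx", "cy" (the principal point, pixels), "xyz" and "orientation" of the camera in the world. Camera axes: x right, y up, looking along -z (the intrinsics and any distortion apply to the point x, -y, -z); pixel columns grow to the right and rows downward; lengths in m; the calibration is good to about 2 mm. A picture is of the moment at which its call begins. get_calibration takes no time and is no camera call.
- manip.hand_in(): hands the job in; it is judged then, once.
The state is a dict: "time_s": time; "joint_positions": joint angles; "dq": joint speeds; "joint_torque": joint torques, N m; "tcp_pos": TCP position; "eef_rot": TCP orientation; "force": force on the tool from outside, world axes, zero at the start; "torque": the same for the moment, N m; "width": finger opening in m; "finger_force": force on a finger pad.
Only numpy, scipy, OpenCV 4.12 (cv2) and the standard library are available. Lean on these libraries where they do the work, as an engineer would, in place of code of your own. Each camera call takes 0.05 s, during which the arm holds its last target. There are 200 camera calls.

## Working session

There is one attempt and no reset: what is moved stays moved. The work goes in short steps, Python scripts to look and compute and a tool call to move; the robot and the scene stay as the last step left them, time stands still between calls to the robot, and variables do not carry over. Pictures are saved under pics/ and viewed, at most 10 in all, crops included, and the job is handed in when it is done.

Besides the shell and the picture viewer there is one more tool, called after "Emit:" as a command line: name --argument value ..., lists and objects as JSON in quotes. jog_arm: Moves the arm, as the interface text tells. Its arguments: {"type":"object","properties":{"increments":{"type":"array"}},"required":["increments"]}

```bash
ls; mkdir -p pics
python3 - <<'E'
from plant import manip
import cv2,numpy as np
for n in("side","top"):
    im,d=manip.grab_frame(n); cv2.imwrite(f"pics/{n}0.png",im); np.save(f"{n}0.npy",d); print(n,manip.get_calibration(n))
o=manip.get_obs(); print({k:np.round(v,3) for k,v in o.items()})
E
```

```text
pics
side {'fovy': 57.88618284709399, 'cx': 253.31126367424366, 'cy': 194.17853299202855, 'xyz': array([0.6112377 , 0.61130642, 0.65821203]), 'orientation': array([1.22767773e-02, 4.12698649e-01, 9.10784854e-01, 2.36260679e-04])}
top {'fovy': 45.545500661898394, 'cx': 259.54933490531073, 'cy': 195.9638021237353, 'xyz': array([ 0.44833895, -0.04572042,  0.97400536]), 'orientation': array([-0.06142478,  0.04732496,  0.71324944, -0.69660791])}
{'time_s': np.float64(0.1), 'joint_positions': array([-1.442,  0.435,  0.025,  1.574, -0.012,  1.134, -0.075]), 'dq': array([-0.002, -0.   , -0.001, -0.001,  0.001,  0.   ,  0.001]), 'joint_torque': array([ 4.0000e-03, -6.7175e+01,  1.0290e+00, -3.1690e+01,  1.6000e-02,
        7.0000e-03,  0.0000e+00]), 'tcp_pos': array([0.144, 0.608, 0.191]), 'eef_rot': array([ 0.116,  0.993, -0.001, -0.   ]), 'force': array([ 0.146,  0.088, -0.122]), 'torque': array([-0.043,  0.001, -0.025]), 'finger_force': np.float64(0.0), 'width': np.float64(0.085)}
```

View pics/side0.png

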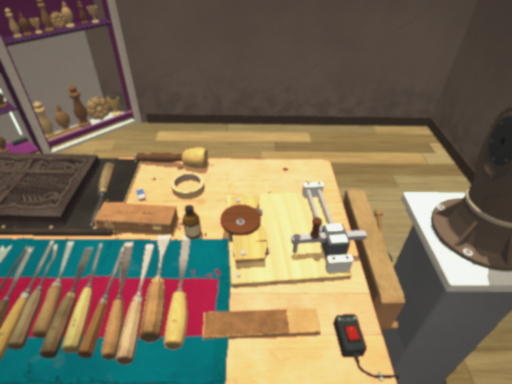

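View pics/top0.png

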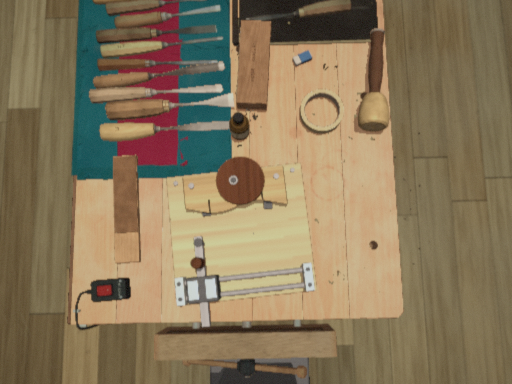

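The side view shows the tracer at about columns 230–350, rows 180–285, with the knob near (317,226) and the lobe disc at (240,220). The top view shows the board at about (168–313, 165–305), the knob at (197,263), the disc at (240,181), the bolt at (233,180) and the carriage at (202,289), at the left end of its rods.

```bash
cat > h.py <<'E'
from plant import manip
import cv2,numpy as np
from scipy.spatial.transform import Rotation as R
def cam(n):
    c=manip.get_calibration(n); f=192/np.tan(np.radians(c["fovy"])/2)
    return c,f,R.from_quat(c["orientation"]).as_matrix()
def ray(n,uv):
    c,f,M=cam(n); uv=np.atleast_2d(uv).astype(float)
    d=np.c_[(uv[:,0]-c["cx"])/f,-(uv[:,1]-c["cy"])/f,-np.ones(len(uv))]
    return c["xyz"],d@M.T
def onplane(n,uv,z):
    o,d=ray(n,uv); return o+d*((z-o[2])/d[:,2])[:,None]
def cloud(n,D):
    v,u=np.mgrid[:384,:512]; o,d=ray(n,np.c_[u.ravel(),v.ravel()])
    return (o+d*D.reshape(-1,1)).reshape(384,512,3)
def proj(n,P):
    c,f,M=cam(n); q=(np.atleast_2d(P)-c["xyz"])@M
    return np.c_[c["cx"]+f*q[:,0]/-q[:,2],c["cy"]-f*q[:,1]/-q[:,2]]
E
python3 - <<'E'
from h import *
for n,bx in(("top",(160,155,325,330)),("side",(210,170,370,290))):
    D=np.load(n+"0.npy"); im=cv2.imread(f"pics/{n}0.png"); P=cloud(n,D); x0,y0,x1,y1=bx
    cv2.imwrite(f"pics/{n}0c.png",cv2.resize(im[y0:y1,x0:x1],None,fx=4.5,fy=3.4 if n=="top" else 4.5,interpolation=cv2.INTER_CUBIC))
    Z=P[...,2]; print(n,"bench z",np.median(Z[330:350,240:300]) if n=="side" else np.median(Z[220:280,330:370]))
    S=np.zeros_like(Z,bool); S[y0:y1,x0:x1]=1
    for lo,hi in((.012,.024),(.042,.051),(.053,.063),(.118,.14)):
        m=(S&(Z>lo)&(Z<hi)).astype(np.uint8)
        k,l,s,c=cv2.connectedComponentsWithStats(m)
        for i in 1+np.argsort(-s[1:,4])[:2]:
            if s[i,4]<8: continue
            q=P[l==i]; r=cv2.minAreaRect(q[:,:2].astype(np.float32)*1000)
            print(lo,s[i],"mean",q.mean(0).round(4),"rect mm",np.round(r[0],1),np.round(r[1],1),round(r[2],2))
E
```

```text
top bench z 0.0004936979056422985
0.012 [  166   162   151   128 10006] mean [0.5228 0.0093 0.0188] rect mm [523.3  15.8] [269.9 291.3] 4.98
0.012 [220 272  84  19 843] mean [ 0.4198 -0.0279  0.0188] rect mm [419.8 -27.8] [ 20.6 170.6] 5.19
0.042 [ 182  173   59   39 1304] mean [0.5994 0.0851 0.0479] rect mm [602.7  70.8] [ 80.5 113.8] 4.54
0.042 [255 166  33  37 771] mean [ 0.6146 -0.0582  0.0475] rect mm [619.  -56.8] [65.7 75.1] 82.53
0.053 [ 216  156   49   48 1819] mean [0.6255 0.0105 0.0583] rect mm [626.4  10.3] [98.2 98.9] 88.28
0.053 [174 277  12  29 261] mean [0.4057 0.1325 0.0589] rect mm [405.9 132.9] [54.7 18.8] 5.19
0.118 [190 257  12  12 113] mean [0.4597 0.0885 0.133 ] rect mm [459.2  89.3] [20.1 20. ] 88.73
side bench z -4.857692556586857e-05
0.012 [ 226  192  126   94 5438] mean [0.5172 0.0525 0.0168] rect mm [519.1  17.7] [269.2 294.1] 5.11
0.012 [312 195  18  32 213] mean [ 0.4105 -0.0615  0.017 ] rect mm [410.5 -57.6] [ 20.5 114.9] 5.43
0.042 [222 224  46  38 933] mean [0.5992 0.0886 0.0459] rect mm [608.8  80.9] [101.7 104.4] 8.44
0.042 [303 185  31  40 273] mean [ 0.4198 -0.0581  0.0452] rect mm [423.9 -50.1] [ 54.9 146. ] 1.76
0.053 [220 205  41  30 950] mean [0.6234 0.0158 0.0561] rect mm [623.6  13.7] [98.  98.5] 1.85
0.053 [327 255  27   9 189] mean [0.404  0.137  0.0571] rect mm [403.5 135.8] [54.7 19.1] 5.35
0.118 [312 217  11  11  89] mean [0.4584 0.095  0.1291] rect mm [458.4  92.7] [20.  20.5] 46.62
```

View pics/top0c.png

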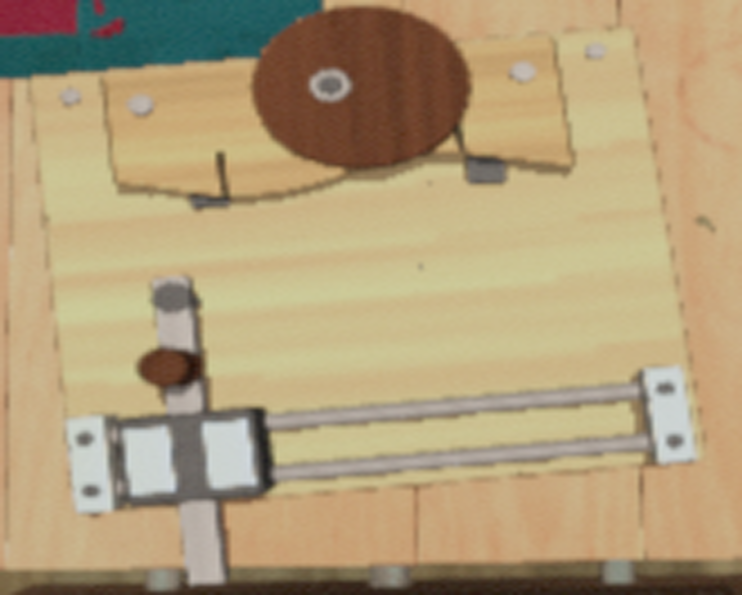

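View pics/side0c.png

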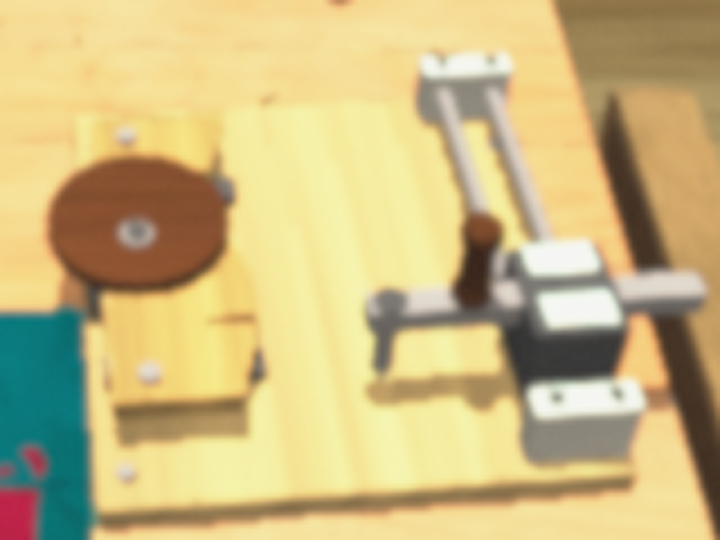

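The crops show the bolt at top pixel (233.3,180) and side pixel (240.4,221.6). The disc lies to the right of the bolt, the left mark meets the edge near (210.5,213.5), and the right mark meets it near (263,200.5). The knob stands free ahead of the carriage, so I can grasp it from above with the jaws to its left and right.

Run:
```python
from h import *
th=np.radians(5.1); A=np.array([[np.cos(th),np.sin(th)],[-np.sin(th),np.cos(th)]]) # world->tracer
def tri(a,b):
    (o1,d1),(o2,d2)=ray("top",a),ray("side",b); d1=d1[0];d2=d2[0]
    s=np.linalg.lstsq(np.c_[d1,-d2],o2-o1,rcond=None)[0]; p,q=o1+s[0]*d1,o2+s[1]*d2
    return (p+q)/2,np.linalg.norm(p-q)
C={}
for n,bolt,kb in(("top",(233.3,180.),(190,257,12,12)),("side",(240.4,221.6),(312,217,11,11))):
    D=np.load(n+"0.npy"); P=cloud(n,D); Z=P[...,2]
    x0,y0,x1,y1=(205,150,280,210) if n=="top" else (215,195,268,240)
    zo=.0583 if n=="top" else .0561
    S=np.zeros(Z.shape,np.uint8); S[y0:y1,x0:x1]=1
    m=S*(abs(Z-zo)<.004).astype(np.uint8)
    c=max(cv2.findContours(m,0,1)[0],key=cv2.contourArea); c=cv2.convexHull(c)[:,0]
    w=onplane(n,c,zo)[:,:2].astype(np.float32)
    e=cv2.fitEllipse(w*1000)
    m2=(abs(Z-(.133 if n=="top" else .1291))<.005)&(cv2.inRange(P[...,:2].astype(np.float32),(.43,.06),(.49,.12))>0)
    v,u=np.nonzero(m2); kc=(u.min()+u.max())/2,(v.min()+v.max())/2
    kw=onplane(n,kc,.132)[0]
    bz=Z[int(bolt[1]),int(bolt[0])]; bw=onplane(n,bolt,bz)[0]
    dc=np.array(e[0])/1000
    C[n]=(bolt,kc,proj(n,[*dc,zo])[0])
    # origin from bolt
    O=bw[:2]-A.T@[.1,0]
    print(n,"disc",dc.round(4),np.round(e[1],1),"bolt",bw.round(4),"disc-bolt tracer",(A@(dc-bw[:2])).round(4),"knob",kc,kw.round(4),"O",O.round(4),"knob tracer",(A@(kw[:2]-O)).round(4))
for i,s in enumerate(("bolt","knobtop","disc")): print(s,[np.round(t,4) for t in tri(C["top"][i],C["side"][i])])
for p in((210.5,213.5),(263,200.5)): w=onplane("top",p,.0475)[0]; print("mark",w.round(4))
o=manip.get_obs();print(o["tcp_pos"],R.from_quat(o["eef_rot"]).as_matrix().round(3))
```

```text
top disc [0.6259 0.0107] [98.9 99.7] bolt [0.6243 0.0236 0.0619] disc-bolt tracer [ 0.0004 -0.013 ] knob (np.float64(195.5), np.float64(262.5)) [0.4591 0.0894 0.132 ] O [0.5247 0.0147] knob tracer [-0.0586  0.0803]
side disc [0.6233 0.0147] [ 99.  102.3] bolt [0.6227 0.0305 0.0615] disc-bolt tracer [-0.0009 -0.0158] knob (np.float64(317.0), np.float64(221.5)) [0.4589 0.097  0.132 ] O [0.5231 0.0216] knob tracer [-0.0572  0.0809]
bolt [array([0.6242, 0.0243, 0.0555]), np.float64(0.0027)]
knobtop [array([0.4582, 0.0907, 0.1258]), np.float64(0.0021)]
disc [array([0.625 , 0.0113, 0.0533]), np.float64(0.0036)]
mark [0.5586 0.0722 0.0475]
mark [ 0.5828 -0.0356  0.0475]
[0.14355314 0.6077625  0.19130276] [[-0.973  0.23  -0.   ]
 [ 0.23   0.973 -0.001]
 [-0.    -0.001 -1.   ]]
```

Emit:
jog_arm --increments '[{"jaw":85,"xyz":[-4,-4,0],"yaw":-1},{"jaw":85,"xyz":[-17.04,-17.23,0],"yaw":-3.68},{"jaw":85,"xyz":[-17.04,-17.23,0],"yaw":-3.68},{"jaw":85,"xyz":[-17.04,-17.23,0],"yaw":-3.68},{"jaw":85,"xyz":[-17.04,-17.23,0],"yaw":-3.68},{"jaw":85,"xyz":[-17.04,-17.23,0],"yaw":-3.68},{"jaw":85,"xyz":[-17.04,-17.23,0],"yaw":-3.68},{"jaw":85,"xyz":[-17.04,-17.23,0],"yaw":-3.68},{"jaw":85,"xyz":[-17.04,-17.23,0],"yaw":-3.68},{"jaw":85,"xyz":[-17.04,-17.23,0],"yaw":-3.68}]'

```text
time_s: 1.1
tcp_pos: [0.4046, 0.1796, 0.192]
eef_rot: [-0.045, 0.999, 0.0, 0.0]
force: [1.0, 0.5, 0.2]
width: 0.085
finger_force: 0.0
```

Emit:
jog_arm --increments '[{"jaw":85,"xyz":[-1.6,-3.3,0],"yaw":0},{"jaw":85,"xyz":[-1.6,-3.3,0],"yaw":0},{"jaw":85,"xyz":[-1.6,-3.3,0],"yaw":0},{"jaw":85,"xyz":[-1.6,-3.3,0],"yaw":0},{"jaw":85,"xyz":[-1.6,-3.3,0],"yaw":0}]'

```text
time_s: 1.6
tcp_pos: [0.4506, 0.104, 0.1918]
eef_rot: [-0.045, 0.999, 0.0, -0.0]
force: [0.0, 1.0, 0.8]
width: 0.085
finger_force: 0.0
```

Emit:
jog_arm --increments '[{"jaw":85,"xyz":[-0.28,-0.5,0],"yaw":0},{"jaw":85,"xyz":[-0.28,-0.5,0],"yaw":0},{"jaw":85,"xyz":[-0.28,-0.5,0],"yaw":0},{"jaw":85,"xyz":[-0.28,-0.5,0],"yaw":0}]'

```text
time_s: 2.0
tcp_pos: [0.4588, 0.0922, 0.1919]
eef_rot: [-0.045, 0.999, 0.0, -0.0]
force: [-0.2, -0.4, 1.1]
width: 0.0851
finger_force: 0.0
```

Run:
```python
from h import *
for i in range(2):
    im,d=manip.grab_frame("side")
cv2.imwrite("pics/side1.png",cv2.resize(im[130:300,200:400],None,fx=4,fy=3.5,interpolation=cv2.INTER_CUBIC))
o=manip.get_obs(); print(o["tcp_pos"].round(4),R.from_quat(o["eef_rot"]).as_euler("zyx",degrees=True).round(2),o["force"].round(2))
```

```text
[0.459  0.0919 0.192 ] [ 1.7482e+02 -1.0000e-02 -1.7999e+02] [ 0.13 -0.16 -0.39]
```

View pics/side1.png

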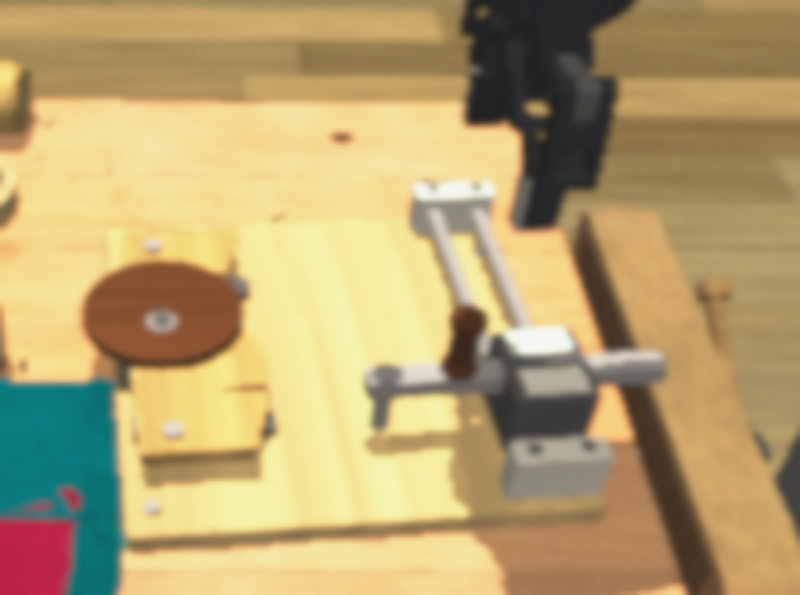

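Run:
```python
from h import *
P=np.array([[.459,.092,.192],[.455,.142,.205],[.463,.042,.205],[.459,.0905,.132]])
q=proj("side",P); print(q.round(1),((q-[200,130])*[4,3.5]).round(0))
im,d=manip.grab_frame("side"); W=cloud("side",d)
m=(W[...,2]>.155)&(W[...,2]<.215)&(W[...,0]<.6)&(W[...,0]>.3)&(abs(W[...,1])<.3)&(d>0)
p=W[m]; print(len(p)); 
for lo in(.16,.19,.2): s=p[(p[:,2]>lo)&(p[:,2]<lo+.012)]; print(lo,len(s),s.min(0).round(3) if len(s) else 0,s.max(0).round(3) if len(s) else 0)
im,d=manip.grab_frame("top"); W=cloud("top",d); m=(W[...,2]>.15)&(d>0)&(abs(W[...,0]-.46)<.15)&(abs(W[...,1]-.09)<.2);v,u=np.nonzero(m)
for lo in(.17,.19,.2,.22,.25): s=W[m&(abs(W[...,2]-lo)<.01)]; print(lo,len(s),s.min(0).round(3) if len(s) else 0,s.max(0).round(3) if len(s) else 0)
```

```text
[[320.8 198.9]
 [328.1 211.6]
 [316.2 178.4]
 [316.5 219.3]] [[483. 241.]
 [513. 285.]
 [465. 169.]
 [466. 313.]]
0
0.16 0 0 0
0.19 0 0 0
0.2 0 0 0
0.17 0 0 0
0.19 0 0 0
0.2 0 0 0
0.22 0 0 0
0.25 0 0 0
```

The side view shows the knob at crop (465,340) and the black open fingers above and behind it, with tips near crop (490,120) and (538,225). That is higher than I projected, so I'll check depth at those pixels and the top view.

Run:
```python
from h import *
im,d=manip.grab_frame("side"); W=cloud("side",d)
for u,v in((335,190),(334,182),(345,180),(322,160),(330,150)): print((u,v),im[v,u],d[v,u],W[v,u].round(3))
t,dt=manip.grab_frame("top"); W=cloud("top",dt); 
cv2.imwrite("pics/top1.png",t)
print(np.round(W[200:340:12,200],3).tolist())
```

```text
(335, 190) [41 40 38] 0.6114746 [0.454 0.148 0.264]
(334, 182) [40 39 38] 0.57967836 [0.464 0.164 0.294]
(345, 180) [46 44 43] 0.5765245 [0.446 0.164 0.299]
(322, 160) [34 33 34] 0.6891303 [0.46  0.05  0.258]
(330, 150) [46 43 43] 0.59070253 [0.468 0.119 0.328]
[[0.587, 0.094, 0.046], [0.566, 0.098, 0.019], [0.54, 0.098, 0.021], [0.511, 0.088, 0.083], [0.477, 0.054, 0.312], [0.46, 0.049, 0.343], [0.441, 0.089, 0.08], [0.419, 0.088, 0.085], [0.396, 0.088, 0.087], [0.374, 0.089, 0.084], [0.342, 0.101, -0.001], [0.316, 0.104, -0.015]]
```

View pics/top1.png

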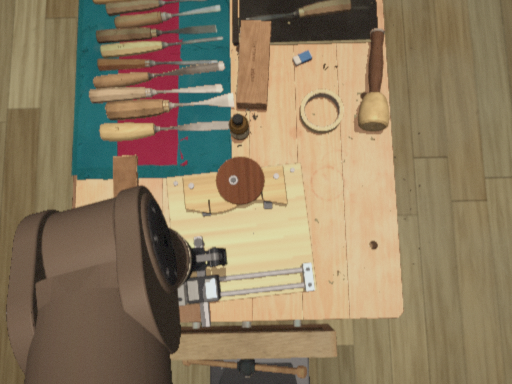

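Run:
```python
from h import *
im,d=manip.grab_frame("side"); W=cloud("side",d)
for u in range(328,345,4): print(u,[(v,*(1000*W[v,u]).round(0).astype(int),int(im[v,u].mean())) for v in range(184,206,3)])
o=manip.get_obs(); print(o["tcp_pos"],o["joint_positions"].round(3),o["time_s"])
```

```text
328 [(184, np.int64(363), np.int64(-193), np.int64(-3), 151), (187, np.int64(464), np.int64(138), np.int64(262), 133), (190, np.int64(464), np.int64(142), np.int64(259), 106), (193, np.int64(463), np.int64(143), np.int64(252), 116), (196, np.int64(462), np.int64(142), np.int64(244), 179), (199, np.int64(375), np.int64(-124), np.int64(-2), 199), (202, np.int64(378), np.int64(-110), np.int64(-1), 198), (205, np.int64(379), np.int64(-99), np.int64(-3), 204)]
332 [(184, np.int64(460), np.int64(144), np.int64(274), 64), (187, np.int64(460), np.int64(146), np.int64(269), 52), (190, np.int64(459), np.int64(149), np.int64(265), 40), (193, np.int64(458), np.int64(149), np.int64(257), 42), (196, np.int64(454), np.int64(142), np.int64(244), 167), (199, np.int64(364), np.int64(-123), np.int64(-1), 199), (202, np.int64(366), np.int64(-110), np.int64(-1), 200), (205, np.int64(368), np.int64(-99), np.int64(-2), 202)]
336 [(184, np.int64(461), np.int64(167), np.int64(293), 38), (187, np.int64(453), np.int64(149), np.int64(271), 40), (190, np.int64(452), np.int64(147), np.int64(263), 38), (193, np.in
[... 592 characters left out ...]
(-123), np.int64(-1), 184), (202, np.int64(343), np.int64(-112), np.int64(-2), 191), (205, np.int64(346), np.int64(-99), np.int64(-1), 200)]
344 [(184, np.int64(447), np.int64(165), np.int64(291), 90), (187, np.int64(-58), np.int64(-1190), np.int64(-848), 133), (190, np.int64(-52), np.int64(-1159), np.int64(-848), 136), (193, np.int64(-47), np.int64(-1131), np.int64(-851), 121), (196, np.int64(313), np.int64(-173), np.int64(-33), 93), (199, np.int64(311), np.int64(-170), np.int64(-43), 77), (202, np.int64(312), np.int64(-163), np.int64(-49), 69), (205, np.int64(315), np.int64(-150), np.int64(-49), 85)]
[0.45935597 0.09120839 0.19203378] [-0.563  0.175  0.295  1.958 -0.06   1.017  1.42 ] 2.35
```

The depth image puts the open fingertips about 40 mm higher than the reported TCP implies. I'll descend 60 mm, which is safe under either reading, and measure again.

Emit:
jog_arm --increments '[{"jaw":85,"xyz":[0,0,1],"yaw":0},{"jaw":85,"xyz":[0,0,2.4],"yaw":0},{"jaw":85,"xyz":[0,0,2.4],"yaw":0},{"jaw":85,"xyz":[0,0,2.4],"yaw":0},{"jaw":85,"xyz":[0,0,2.4],"yaw":0}]'

```text
time_s: 2.85
tcp_pos: [0.4604, 0.0913, 0.1334]
eef_rot: [-0.045, 0.999, 0.0, 0.001]
force: [-0.3, -0.6, 0.0]
width: 0.0848
finger_force: 0.0
```

Run:
```python
from h import *
im,d=manip.grab_frame("side"); W=cloud("side",d)
cv2.imwrite("pics/side2.png",cv2.resize(im[130:300,240:400],None,fx=5,fy=3.5,interpolation=cv2.INTER_CUBIC))
for u in range(322,342,4): print(u,[(v,*map(int,1000*W[v,u]),int(im[v,u].mean())) for v in range(204,230,3)])
o=manip.get_obs(); print(o["tcp_pos"],o["force"])
```

```text
322 [(204, 409, -55, 41, 132), (207, 403, -72, 14, 127), (210, 405, -59, 15, 150), (213, 465, 138, 197, 140), (216, 464, 140, 191, 139), (219, 410, -26, 15, 180), (222, 447, 95, 128, 180), (225, 414, -2, 17, 179), (228, 434, 63, 76, 132)]
326 [(204, 465, 151, 232, 46), (207, 460, 141, 216, 74), (210, 460, 143, 210, 61), (213, 459, 146, 205, 49), (216, 459, 149, 200, 43), (219, 455, 140, 183, 123), (222, 402, -13, 17, 183), (225, 426, 64, 87, 229), (228, 427, 71, 84, 176)]
330 [(204, 463, 167, 247, 39), (207, 461, 167, 240, 39), (210, 454, 147, 214, 39), (213, 452, 145, 204, 38), (216, 450, 145, 196, 52), (219, 400, 4, 46, 184), (222, 401, 13, 45, 197), (225, 417, 62, 85, 243), (228, 419, 73, 87, 244)]
334 [(204, 454, 161, 242, 46), (207, 454, 165, 238, 47), (210, 446, 148, 215, 131), (213, 368, -66, -1, 170), (216, 371, -53, 0, 193), (219, 372, -43, -1, 203), (222, 375, -30, 0, 207), (225, 408, 64, 87, 244), (228, 410, 74, 88, 244)]
338 [(204, 446, 160, 241, 43), (207, 446, 164, 237, 54), (210, 356, -76, 0, 190), (213, 357, -66, -1, 195), (216, 359, -55, -1, 200), (219, 362, -41, 0, 200), (222, 363, -33, -2, 210), (225, 399, 63, 86, 244), (228, 401, 72, 86, 244)]
[0.4605208  0.09133738 0.13348625] [ 0.20407983 -0.22736784  0.13263592]
```

View pics/side2.png

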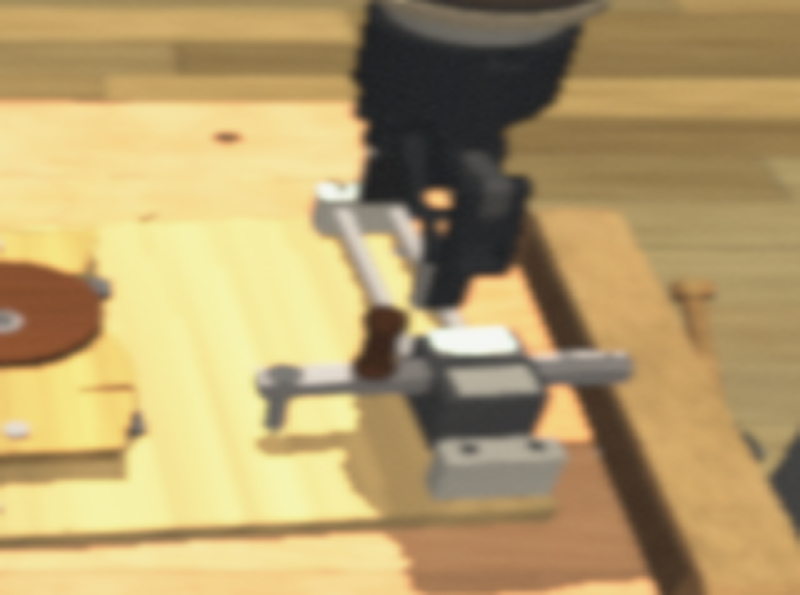

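The fingertips (crop (440,305), depth z ≈ 0.185) still show about 40 mm above where the reported TCP puts them. I'll descend to the nominal grasp height, which is safe in both cases, and remeasure.

Emit:
jog_arm --increments '[{"jaw":85,"xyz":[0,0,0.8],"yaw":0},{"jaw":85,"xyz":[0,0,1.5],"yaw":0},{"jaw":85,"xyz":[0,0,1.5],"yaw":0},{"jaw":85,"xyz":[0,0,1.5],"yaw":0}]'

```text
time_s: 3.3
tcp_pos: [0.46, 0.0912, 0.0955]
eef_rot: [-0.045, 0.999, 0.0, 0.0]
force: [-0.2, 0.7, 0.4]
width: 0.0852
finger_force: 0.0
```

Run:
```python
from h import *
im,d=manip.grab_frame("side"); W=cloud("side",d)
cv2.imwrite("pics/side3.png",cv2.resize(im[130:300,240:400],None,fx=5,fy=3.5,interpolation=cv2.INTER_CUBIC))
for u in range(318,338,4): print(u,[(v,*map(int,1000*W[v,u]),int(im[v,u].mean())) for v in range(216,246,3)])
o=manip.get_obs(); print(o["tcp_pos"],o["force"],o["width"])
```

```text
318 [(216, 428, -7, 44, 191), (219, 456, 91, 133, 60), (222, 456, 98, 131, 54), (225, 456, 101, 125, 52), (228, 454, 97, 112, 59), (231, 452, 97, 102, 69), (234, 451, 97, 92, 65), (237, 450, 99, 85, 88), (240, 448, 96, 72, 100), (243, 433, 56, 15, 130)]
322 [(216, 465, 143, 195, 75), (219, 464, 145, 188, 63), (222, 462, 142, 177, 91), (225, 461, 142, 168, 86), (228, 460, 143, 161, 68), (231, 460, 148, 158, 78), (234, 438, 85, 79, 124), (237, 440, 95, 81, 119), (240, 439, 97, 73, 96), (243, 432, 82, 46, 64)]
326 [(216, 463, 162, 213, 35), (219, 463, 164, 207, 37), (222, 462, 166, 201, 38), (225, 455, 149, 175, 37), (228, 454, 149, 167, 40), (231, 452, 149, 159, 53), (234, 429, 86, 81, 78), (237, 431, 95, 81, 86), (240, 431, 99, 76, 66), (243, 430, 103, 70, 51)]
330 [(216, 452, 149, 201, 41), (219, 455, 161, 205, 45), (222, 455, 165, 201, 44), (225, 447, 149, 175, 125), (228, 446, 148, 167, 170), (231, 420, 80, 85, 96), (234, 421, 89, 84, 88), (237, 424, 100, 87, 139), (240, 424, 105, 83, 103), (243, 425, 113, 82, 74)]
334 [(216, 443, 147, 198, 42), (219, 447, 161, 204, 46), (222, 447, 165, 201, 75), (225, 408, 63, 87, 241), (228, 410, 72, 86, 241), (231, 411, 79, 84, 117), (234, 412, 89, 84, 99), (237, 415, 100, 87, 172), (240, 417, 109, 87, 169), (243, 417, 114, 83, 102)]
[0.46027539 0.09130567 0.09573534] [-0.00412689  1.12501972  1.01784114] 0.08469485170642213
```

View pics/side3.png

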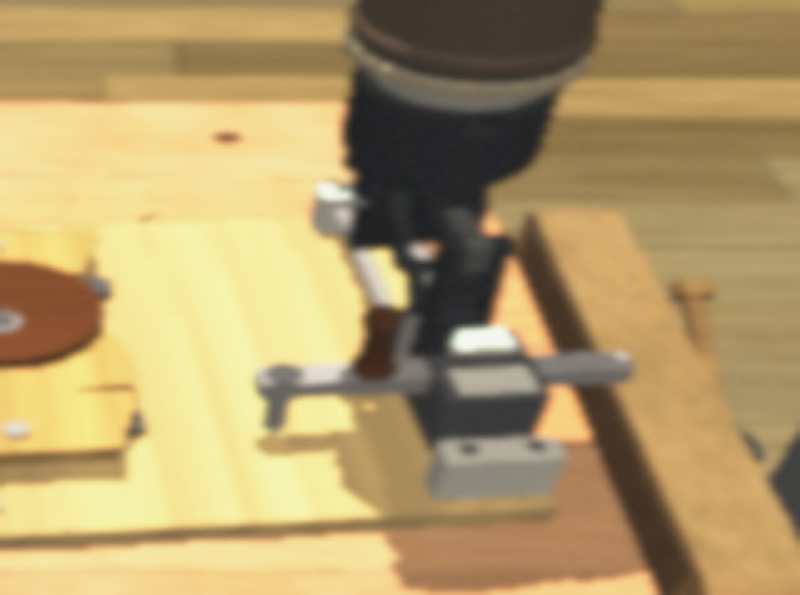

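The fingertip shows at crop (435,355), depth z ≈ 0.156, above the carriage, while the knob waist is at crop (380,345). I'll close partway to 36 mm, which still clears the 23 mm head, and measure the tips against the knob.

Emit:
jog_arm --increments '[{"jaw":36,"xyz":[0,0,0],"yaw":0},{"jaw":36,"xyz":[0,0,0],"yaw":0},{"jaw":36,"xyz":[0,0,0],"yaw":0},{"jaw":36,"xyz":[0,0,0],"yaw":0},{"jaw":36,"xyz":[0,0,0],"yaw":0}]'

```text
time_s: 3.85
tcp_pos: [0.4594, 0.0911, 0.0946]
eef_rot: [-0.045, 0.999, 0.0, 0.0]
force: [-0.5, 0.3, -1.2]
width: 0.0358
finger_force: 0.0
```

Run:
```python
from h import *
im,d=manip.grab_frame("side"); W=cloud("side",d)
cv2.imwrite("pics/side4.png",cv2.resize(im[170:270,280:380],None,fx=6,fy=6,interpolation=cv2.INTER_CUBIC))
m=(im.max(2)<75)&(W[...,2]>.09)&(abs(W[...,0]-.46)<.05)&(abs(W[...,1]-.1)<.09)
for u in range(310,340,3): 
    v=np.nonzero(m[:,u])[0]
    if len(v): print(u,[(a,*map(int,1000*W[a,u])) for a in v[-12::3]])
o=manip.get_obs(); print(o["tcp_pos"],o["force"],o["width"])
```

```text
310 [(np.int64(162), 493, 96, 286), (np.int64(165), 493, 100, 282), (np.int64(168), 493, 103, 278), (np.int64(171), 493, 104, 271)]
313 [(np.int64(206), 468, 76, 157), (np.int64(209), 466, 75, 148), (np.int64(230), 463, 97, 106), (np.int64(233), 462, 96, 95)]
316 [(np.int64(207), 460, 75, 153), (np.int64(210), 459, 74, 144), (np.int64(230), 458, 99, 108), (np.int64(233), 457, 101, 101)]
319 [(np.int64(211), 466, 121, 186), (np.int64(214), 466, 124, 180), (np.int64(221), 461, 119, 156), (np.int64(224), 461, 123, 151)]
322 [(np.int64(214), 465, 141, 197), (np.int64(217), 464, 142, 190), (np.int64(221), 457, 123, 160), (np.int64(224), 455, 124, 153)]
325 [(np.int64(211), 463, 150, 214), (np.int64(214), 463, 152, 208), (np.int64(217), 460, 147, 196), (np.int64(220), 451, 124, 164)]
328 [(np.int64(207), 462, 156, 230), (np.int64(210), 461, 157, 224), (np.int64(213), 458, 152, 211), (np.int64(216), 452, 140, 191)]
331 [(np.int64(206), 457, 157, 233), (np.int64(209), 456, 158, 227), (np.int64(212), 451, 148, 210), (np.int64(215), 450, 149, 202)]
334 [(np.int64(190), 449, 129, 247), (np.int64(193), 448, 132, 243), (np.int64(209), 450, 157, 226), (np.int64(212), 447, 151, 213)]
337 [(np.int64(178), 448, 129, 275), (np.int64(181), 447, 128, 268), (np.int64(204), 445, 153, 235), (np.int64(207), 446, 157, 231)]
[0.45939675 0.09112625 0.09455102] [ 0.40941666  0.19414156 -0.48524118] 0.03615558774117916
```

View pics/side4.png

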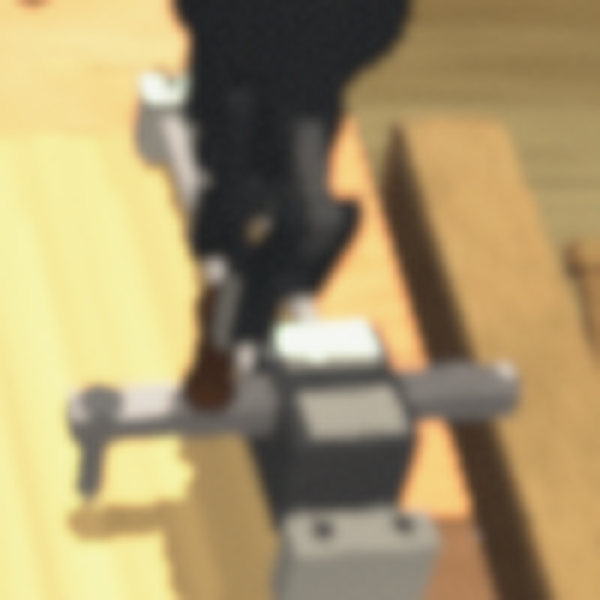

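The near finger now shows a pale pad below its black part, at crop (228,310) to (242,360). That means the earlier "tip" was only the end of the black part. I'll read depth at the pad.

Run:
```python
from h import *
im,d=manip.grab_frame("side"); W=cloud("side",d)
for v in range(212,240,2): print(v,[(u,*map(int,1000*W[v,u]),int(im[v,u].mean())) for u in range(314,328,2)])
```

```text
212 [(314, 463, 75, 139, 67), (316, 458, 74, 138, 75), (318, 467, 118, 180, 42), (320, 464, 122, 185, 39), (322, 465, 139, 200, 36), (324, 464, 148, 210, 34), (326, 463, 156, 217, 34)]
214 [(314, 436, -19, 40, 138), (316, 432, -14, 44, 153), (318, 467, 122, 179, 66), (320, 464, 124, 181, 38), (322, 464, 139, 195, 33), (324, 464, 150, 206, 33), (326, 461, 152, 208, 37)]
216 [(314, 430, -35, 17, 132), (316, 433, -7, 44, 135), (318, 465, 118, 169, 86), (320, 465, 131, 182, 52), (322, 464, 141, 192, 33), (324, 463, 148, 199, 36), (326, 459, 148, 199, 42)]
218 [(314, 463, 85, 130, 81), (316, 459, 86, 132, 78), (318, 464, 118, 164, 94), (320, 466, 138, 183, 55), (322, 464, 144, 190, 35), (324, 461, 146, 192, 38), (326, 456, 141, 187, 44)]
220 [(314, 464, 91, 131, 58), (316, 466, 114, 154, 78), (318, 463, 117, 157, 89), (320, 460, 121, 161, 46), (322, 463, 142, 183, 38), (324, 459, 142, 183, 39), (326, 449, 123, 163, 64)]
222 [(314, 465, 97, 131, 57), (316, 465, 113, 147, 86), (318, 463, 119, 153, 85), (320, 460, 124, 159, 42), (322, 457, 125, 160, 39), (324, 452, 124, 158, 42), (326, 448, 
[... 755 characters left out ...]
4, 460, 97, 99, 43), (316, 457, 100, 103, 43), (318, 452, 98, 100, 73), (320, 430, 44, 41, 117), (322, 433, 67, 67, 104), (324, 432, 78, 78, 87), (326, 429, 82, 83, 74)]
234 [(314, 460, 98, 93, 45), (316, 456, 99, 95, 46), (318, 451, 97, 93, 65), (320, 443, 85, 80, 113), (322, 438, 84, 79, 123), (324, 434, 87, 82, 113), (326, 430, 87, 83, 80)]
236 [(314, 459, 99, 88, 50), (316, 455, 100, 90, 49), (318, 450, 98, 88, 75), (320, 444, 93, 81, 117), (322, 440, 93, 82, 123), (324, 434, 90, 79, 119), (326, 431, 92, 82, 87)]
238 [(314, 459, 100, 83, 70), (316, 455, 102, 85, 74), (318, 449, 97, 79, 99), (320, 444, 96, 79, 114), (322, 440, 97, 80, 111), (324, 436, 97, 80, 106), (326, 431, 97, 80, 77)]
```

Compared in the same camera, the finger end (z ≈ 0.139) is level with or above the knob's head (0.131). Closing here tells the two cases apart: about 17 mm means the waist, 23 mm the head, and less means above it.

Emit:
jog_arm --increments '[{"jaw":26,"xyz":[0,0,0],"yaw":0},{"jaw":26,"xyz":[0,0,0],"yaw":0},{"jaw":14,"xyz":[0,0,0],"yaw":0},{"jaw":14,"xyz":[0,0,0],"yaw":0},{"jaw":14,"xyz":[0,0,0],"yaw":0},{"jaw":14,"xyz":[0,0,0],"yaw":0}]'

```text
time_s: 4.55
tcp_pos: [0.4594, 0.0911, 0.0945]
eef_rot: [-0.045, 0.999, 0.0, 0.0]
force: [-0.1, 0.3, 1.5]
width: 0.0139
finger_force: 0.0
```

Run:
```python
from h import *
im,d=manip.grab_frame("side"); W=cloud("side",d)
for v in range(210,240,2): print(v,[(u,*map(int,1000*W[v,u]),int(im[v,u].mean())) for u in range(314,324,2)])
o=manip.get_obs(); print(o["tcp_pos"],o["force"],o["width"],o["finger_force"])
```

```text
210 [(314, 467, 86, 155, 48), (316, 469, 109, 177, 41), (318, 466, 114, 182, 38), (320, 466, 126, 194, 35), (322, 465, 135, 202, 33)]
212 [(314, 466, 86, 149, 47), (316, 466, 103, 166, 67), (318, 466, 115, 177, 53), (320, 465, 127, 189, 37), (322, 465, 137, 199, 33)]
214 [(314, 465, 86, 143, 53), (316, 467, 107, 164, 87), (318, 462, 104, 161, 68), (320, 465, 130, 186, 35), (322, 464, 139, 196, 33)]
216 [(314, 464, 85, 137, 65), (316, 466, 107, 158, 95), (318, 462, 108, 159, 64), (320, 465, 130, 181, 36), (322, 462, 134, 185, 38)]
218 [(314, 463, 84, 130, 81), (316, 465, 105, 151, 93), (318, 462, 111, 157, 55), (320, 458, 111, 157, 38), (322, 454, 112, 158, 40)]
220 [(314, 467, 101, 140, 80), (316, 464, 107, 147, 89), (318, 462, 114, 153, 46), (320, 458, 114, 153, 39), (322, 453, 112, 152, 41)]
222 [(314, 466, 103, 137, 83), (316, 463, 107, 141, 89), (318, 461, 114, 148, 46), (320, 456, 109, 143, 45), (322, 452, 110, 144, 69)]
224 [(314, 464, 97, 124, 70), (316, 462, 107, 134, 77), (318, 460, 112, 140, 56), (320, 456, 112, 140, 93), (322, 450, 106, 134, 150)]
226 [(314, 463, 97, 118, 
[... 278 characters left out ...]
99, 107, 42), (318, 453, 98, 106, 71), (320, 430, 39, 44, 154), (322, 434, 67, 73, 111)]
232 [(314, 461, 97, 100, 45), (316, 457, 99, 101, 43), (318, 452, 97, 99, 73), (320, 430, 42, 39, 119), (322, 433, 67, 66, 105)]
234 [(314, 460, 100, 96, 45), (316, 456, 100, 96, 46), (318, 450, 96, 92, 65), (320, 443, 86, 81, 114), (322, 438, 85, 80, 123)]
236 [(314, 459, 100, 89, 50), (316, 455, 99, 89, 50), (318, 451, 99, 89, 75), (320, 444, 91, 80, 116), (322, 439, 92, 81, 124)]
238 [(314, 459, 100, 83, 70), (316, 455, 101, 84, 73), (318, 449, 98, 81, 98), (320, 445, 99, 82, 113), (322, 439, 95, 78, 112)]
[0.45941371 0.0910948  0.09450604] [ 0.53433401  1.20524794 -0.03488424] 0.01380482611099306 0.0
```

Closing reached 13.8 mm with no pad force, so the fingertips really are about 42 mm above the reported TCP, just over the knob. I'll open, descend about 40 mm while watching the force, and grip.

Emit:
jog_arm --increments '[{"jaw":60,"xyz":[0,0,0],"yaw":0},{"jaw":60,"xyz":[0,0,0],"yaw":0},{"jaw":60,"xyz":[0,0,0],"yaw":0},{"jaw":60,"xyz":[0,0,0.4],"yaw":0},{"jaw":60,"xyz":[0,0,0.8],"yaw":0},{"jaw":60,"xyz":[0,0,1.2],"yaw":0},{"jaw":60,"xyz":[0,0,1.4],"yaw":0},{"jaw":60,"xyz":[0,0,1.6],"yaw":0},{"jaw":60,"xyz":[0,0,1.6],"yaw":0},{"jaw":60,"xyz":[0,0,1.6],"yaw":0}]'

```text
time_s: 5.6
tcp_pos: [0.4595, 0.0911, 0.0545]
eef_rot: [-0.045, 0.999, -0.0, -0.0]
force: [-0.5, -0.1, 0.4]
width: 0.0603
finger_force: 0.0
```

Run:
```python
from h import *
im,d=manip.grab_frame("side"); W=cloud("side",d)
cv2.imwrite("pics/side5.png",cv2.resize(im[170:270,280:380],None,fx=6,fy=6,interpolation=cv2.INTER_CUBIC))
for v in range(226,252,2): print(v,[(u,*map(int,1000*W[v,u]),int(im[v,u].mean())) for u in range(314,328,2)])
o=manip.get_obs(); print(o["tcp_pos"],o["force"],o["width"],o["finger_force"])
```

```text
226 [(314, 463, 98, 119, 52), (316, 460, 102, 124, 38), (318, 465, 132, 155, 43), (320, 461, 132, 155, 60), (322, 463, 151, 176, 42), (324, 462, 160, 184, 36), (326, 458, 159, 183, 39)]
228 [(314, 462, 96, 111, 44), (316, 458, 98, 113, 39), (318, 464, 132, 150, 43), (320, 461, 133, 151, 44), (322, 463, 154, 172, 33), (324, 461, 159, 177, 35), (326, 456, 157, 175, 37)]
230 [(314, 461, 95, 104, 45), (316, 467, 130, 141, 43), (318, 464, 134, 146, 39), (320, 464, 147, 160, 36), (322, 463, 157, 170, 34), (324, 460, 158, 171, 38), (326, 456, 158, 171, 38)]
232 [(314, 461, 100, 102, 48), (316, 464, 125, 130, 67), (318, 464, 136, 142, 57), (320, 464, 148, 155, 35), (322, 462, 157, 164, 37), (324, 455, 147, 154, 43), (326, 452, 147, 154, 46)]
234 [(314, 460, 99, 95, 55), (316, 464, 128, 127, 87), (318, 461, 129, 128, 75), (320, 463, 151, 152, 38), (322, 462, 158, 159, 38), (324, 456, 152, 153, 45), (326, 452, 152, 154, 45)]
236 [(314, 459, 99, 89, 63), (316, 464, 130, 123, 92), (318, 460, 129, 122, 64), (320, 464, 153, 149, 35), (322, 460, 156, 152, 36), (324, 456, 154, 150, 41), (326, 452, 1
[... 679 characters left out ...]
 432, 83, 43, 66), (324, 431, 92, 54, 50), (326, 430, 104, 68, 50)]
246 [(314, 445, 67, 17, 131), (316, 440, 66, 16, 137), (318, 434, 65, 14, 176), (320, 430, 67, 17, 157), (322, 432, 85, 39, 79), (324, 431, 95, 51, 49), (326, 430, 106, 63, 50)]
248 [(314, 445, 71, 15, 133), (316, 441, 72, 16, 133), (318, 436, 72, 15, 143), (320, 431, 72, 16, 141), (322, 432, 89, 36, 99), (324, 430, 98, 47, 52), (326, 429, 108, 59, 50)]
250 [(314, 446, 76, 14, 132), (316, 442, 79, 17, 132), (318, 437, 79, 16, 134), (320, 432, 77, 15, 136), (322, 427, 78, 16, 116), (324, 430, 99, 42, 59), (326, 430, 111, 56, 51)]
[0.45962483 0.09112779 0.05469341] [ 0.06298016 -0.2839613   0.26187531] 0.059935488046534105 0.0
```

View pics/side5.png

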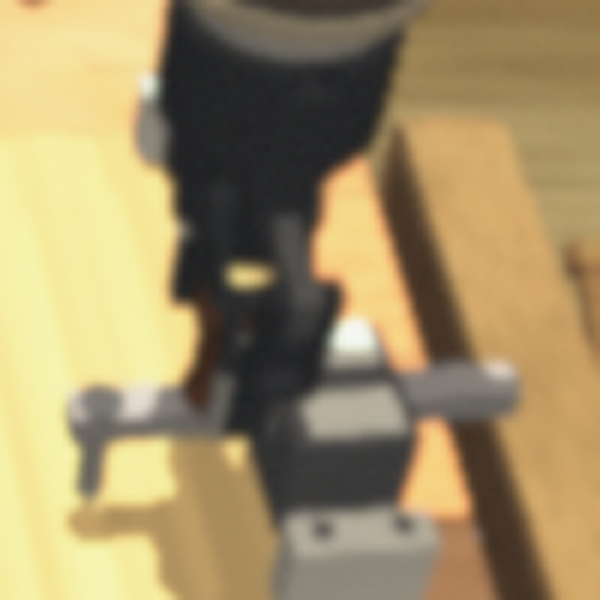

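The fingers now straddle the knob waist (crop (205,370)) with their tips at z ≈ 0.106 while open, clear of the ram. That was my last picture, so from here I work from numbers. Next I grip.

Emit:
jog_arm --increments '[{"jaw":30,"xyz":[0,0,0],"yaw":0},{"jaw":30,"xyz":[0,0,0],"yaw":0},{"jaw":30,"xyz":[0,0,0],"yaw":0},{"jaw":10,"xyz":[0,0,0],"yaw":0},{"jaw":10,"xyz":[0,0,0],"yaw":0},{"jaw":10,"xyz":[0,0,0],"yaw":0},{"jaw":10,"xyz":[0,0,0],"yaw":0},{"jaw":10,"xyz":[0,0,0],"yaw":0}]'

```text
time_s: 6.45
tcp_pos: [0.4597, 0.0911, 0.0548]
eef_rot: [-0.045, 0.999, 0.0, 0.0]
force: [-1.7, -1.1, 6.0]
width: 0.0154
finger_force: 58.4
```

```bash
cat > st.py <<'E'
from h import *
th=np.radians(5.1); A=np.array([[np.cos(th),np.sin(th)],[-np.sin(th),np.cos(th)]])
o=manip.get_obs(); print("t",round(o["time_s"],2),"tcp",o["tcp_pos"].round(4),"F tracer",(A@o["force"][:2]).round(2),"Fz",o["force"][2].round(2),"Tz",o["torque"].round(2),"w",round(o["width"],4),"ff",o["finger_force"].round(1), "yaw",R.from_quat(o["eef_rot"]).as_euler("zyx",degrees=True).round(2)[0])
E
python3 st.py
```

```text
Traceback (most recent call last):
  File "st.py", line 3, in <module>
    o=manip.get_obs(); print("t",round(o["time_s"],2),"tcp",o["tcp_pos"].round(4),"F tracer",(A@o["force"][:2]).round(2),"Fz",o["force"][2].round(2),"Tz",o["torque"].round(2),"w",round(o["width"],4),"ff",o["finger_force"].round(1), "yaw",R.from_quat(o["eef_rot"]).as_euler("zyx",degrees=True).round(2)[0])
                                                                                                                                                                                                            ^^^^^^^^^^^^^^^^^^^^^^^
AttributeError: 'float' object has no attribute 'round'
```

```bash
sed -i 's/o\["finger_force"\].round(1)/round(float(o["finger_force"]),1)/' st.py; python3 st.py
cat > tab.py <<'E'
import numpy as np
ye=np.linspace(-.105,.105,8401); xe=.048-.008*np.sin(2*np.pi*ye/.16)
def ramc(c,ang=-86):
    y=.085-c; m=abs(ye-y)<.00599
    e=(xe[m]-np.sqrt(.006**2-(ye[m]-y)**2)).min()
    cx,cy=.1-.014*np.cos(np.radians(ang)),.014*np.sin(np.radians(ang))
    d=.056**2-(y-cy)**2; l=cx-np.sqrt(d) if d>0 else 9
    return (min(e,l)+.020)*1000
E
python3 -c "
from tab import *
for c in range(0,166,3): print(c,*[round(float(ramc(c/1000,a)),2) for a in (-86,-76)],sep=' ',end=' | ')"
```

```text
t 6.45 tcp [0.4597 0.0911 0.0548] F tracer [-1.78 -0.94] Fz 6.04 Tz [-0.15  0.18 -0.01] w 0.0154 ff 58.4 yaw 174.89
0 63.28 63.28 | 3 62.34 62.34 | 6 61.4 61.4 | 9 60.47 60.47 | 12 59.57 59.57 | 15 58.7 58.7 | 18 57.88 57.88 | 21 57.11 57.11 | 24 56.42 56.42 | 27 55.8 55.8 | 30 55.26 55.26 | 33 54.81 54.81 | 36 54.46 54.46 | 39 54.21 54.21 | 42 54.05 54.05 | 45 54.0 54.0 | 48 54.05 54.05 | 51 54.21 54.21 | 54 54.46 54.46 | 57 54.81 54.81 | 60 55.26 55.26 | 63 55.8 55.8 | 66 56.42 56.42 | 69 57.11 57.11 | 72 57.88 57.88 | 75 58.7 58.7 | 78 59.57 59.57 | 81 60.47 60.47 | 84 61.4 61.4 | 87 62.34 61.82 | 90 63.28 61.27 | 93 63.34 60.89 | 96 63.1 60.67 | 99 63.02 60.61 | 102 63.11 60.72 | 105 63.35 60.98 | 108 63.76 61.41 | 111 64.33 62.01 | 114 65.08 62.78 | 117 66.01 63.73 | 120 67.12 64.87 | 123 68.44 66.22 | 126 69.98 67.78 | 129 69.89 69.59 | 132 69.68 69.68 | 135 69.34 69.34 | 138 68.9 68.9 | 141 68.36 68.36 | 144 67.73 67.73 | 147 67.02 67.02 | 150 66.24 66.24 | 153 65.39 65.39 | 156 64.51 64.51 | 159 63.59 63.59 | 162 62.65 62.65 | 165 61.71 61.71 |
```

Emit:
jog_arm --increments '[{"jaw":10,"xyz":[-0.15,-0.06,0],"yaw":0},{"jaw":10,"xyz":[-0.4,-0.14,0],"yaw":0},{"jaw":10,"xyz":[-0.65,-0.22,0],"yaw":0},{"jaw":10,"xyz":[-0.9,-0.3,0],"yaw":0},{"jaw":10,"xyz":[-1.15,-0.38,0],"yaw":0},{"jaw":10,"xyz":[-1.4,-0.46,0],"yaw":0},{"jaw":10,"xyz":[-1.6,-0.54,0],"yaw":0},{"jaw":10,"xyz":[-1.8,-0.6,0],"yaw":0},{"jaw":10,"xyz":[-1.8,-0.6,0],"yaw":0},{"jaw":10,"xyz":[-1.8,-0.6,0],"yaw":0}]'

```text
time_s: 7.45
tcp_pos: [0.5057, 0.0801, 0.0547]
eef_rot: [-0.045, 0.999, 0.0, 0.0]
force: [-1.8, -1.3, 7.3]
width: 0.0154
finger_force: 58.5
```

```bash
cat >> st.py <<'E'
dx,dy=A@(o["tcp_pos"][:2]-[.4597,.0911]); c=.0045-dy
from tab import ramc
print("ram %.2f c %.2f contact %.2f"%(dx*1000,c*1000,ramc(c)))
E
python3 st.py
```

```text
t 7.45 tcp [0.5057 0.0801 0.0547] F tracer [-1.9  -1.16] Fz 7.26 Tz [-0.15  0.4   0.  ] w 0.0154 ff 58.5 yaw 174.89
ram 44.83 c 19.54 contact 57.48
```

Emit:
jog_arm --increments '[{"jaw":10,"xyz":[-0.1,0,0],"yaw":0},{"jaw":10,"xyz":[-0.2,0,0],"yaw":0},{"jaw":10,"xyz":[-0.3,0,0],"yaw":0},{"jaw":10,"xyz":[-0.4,0,0],"yaw":0},{"jaw":10,"xyz":[-0.4,0,0],"yaw":0},{"jaw":10,"xyz":[-0.4,0,0],"yaw":0}]'

```text
time_s: 8.05
tcp_pos: [0.5155, 0.081, 0.0547]
eef_rot: [-0.045, 0.999, 0.0, -0.0]
force: [-3.0, -0.3, 6.7]
width: 0.0158
finger_force: 58.5
```

```bash
python3 st.py
```

```text
t 8.05 tcp [0.5155 0.081  0.0547] F tracer [-3.02 -0.  ] Fz 6.65 Tz [-0.11  0.41  0.01] w 0.0158 ff 58.5 yaw 174.89
ram 54.64 c 19.53 contact 57.48
```

Emit:
jog_arm --increments '[{"jaw":10,"xyz":[-0.04,0,0],"yaw":0},{"jaw":10,"xyz":[-0.08,0,0],"yaw":0},{"jaw":10,"xyz":[-0.08,0,0],"yaw":0},{"jaw":10,"xyz":[-0.08,0,0],"yaw":0}]'

```text
time_s: 8.45
tcp_pos: [0.5174, 0.0812, 0.0548]
eef_rot: [-0.045, 0.999, 0.0, -0.0]
force: [-1.8, -1.0, 5.9]
width: 0.0153
finger_force: 58.5
```

```bash
python3 st.py
```

```text
t 8.45 tcp [0.5174 0.0812 0.0548] F tracer [-1.93 -0.86] Fz 5.93 Tz [-0.17  0.4   0.03] w 0.0153 ff 58.5 yaw 174.89
ram 56.54 c 19.49 contact 57.49
```

Emit:
jog_arm --increments '[{"jaw":10,"xyz":[-0.04,0,0],"yaw":0},{"jaw":10,"xyz":[-0.08,0,0],"yaw":0},{"jaw":10,"xyz":[-0.08,0,0],"yaw":0}]'

```text
time_s: 8.75
tcp_pos: [0.5191, 0.0813, 0.0547]
eef_rot: [-0.045, 0.999, 0.0, -0.0]
force: [-4.4, -0.3, 8.7]
width: 0.0155
finger_force: 58.6
```

```bash
python3 st.py
```

```text
t 8.75 tcp [0.5191 0.0813 0.0547] F tracer [-4.43  0.07] Fz 8.74 Tz [-0.12  0.6   0.02] w 0.0155 ff 58.6 yaw 174.89
ram 58.33 c 19.55 contact 57.48
```

Emit:
jog_arm --increments '[{"jaw":10,"xyz":[-0.04,0,0],"yaw":0},{"jaw":10,"xyz":[-0.06,0,0],"yaw":0},{"jaw":10,"xyz":[-0.06,0,0],"yaw":0}]'

```text
time_s: 9.05
tcp_pos: [0.5202, 0.0814, 0.0547]
eef_rot: [-0.045, 0.999, 0.0, -0.001]
force: [-4.3, -0.9, 9.3]
width: 0.0154
finger_force: 58.6
```

```bash
python3 st.py
```

```text
t 9.05 tcp [0.5202 0.0814 0.0547] F tracer [-4.4  -0.52] Fz 9.28 Tz [-0.16  0.89 -0.02] w 0.0154 ff 58.6 yaw 174.89
ram 59.42 c 19.50 contact 57.49
```

Contact began near ram 57.4, as the model predicts, and the torque gives a cleaner pressure signal, about 0.24 Nm per mm of push. I'll plan the pass in segments of about 15 mm.

```bash
cat > plan.py <<'E'
import sys; from tab import *
c0,r0,h=map(float,sys.argv[1:4]); st=float(sys.argv[4]) if len(sys.argv)>4 else 1.5; ang=float(sys.argv[5]) if len(sys.argv)>5 else -86
# r0,c0: present ram & carriage (mm); rows: round tool-x,-y units
print([(round(-(ramc((c0+st*i)/1000,ang)+h-r0)/25,2),round(-st*i/25,2)) for i in range(1,11)])
E
python3 st.py; python3 plan.py 19.5 59.42 3.3
```

```text
t 9.05 tcp [0.5202 0.0814 0.0547] F tracer [-4.4  -0.52] Fz 9.28 Tz [-0.16  0.89 -0.02] w 0.0154 ff 58.6 yaw 174.89
ram 59.42 c 19.50 contact 57.49
[(np.float64(-0.04), -0.06), (np.float64(-0.03), -0.12), (np.float64(-0.01), -0.18), (np.float64(0.0), -0.24), (np.float64(0.01), -0.3), (np.float64(0.02), -0.36), (np.float64(0.03), -0.42), (np.float64(0.04), -0.48), (np.float64(0.05), -0.54), (np.float64(0.06), -0.6)]
```

Emit:
jog_arm --increments '[{"jaw":10,"xyz":[-0.04,-0.06,0],"yaw":0},{"jaw":10,"xyz":[-0.03,-0.12,0],"yaw":0},{"jaw":10,"xyz":[-0.01,-0.18,0],"yaw":0},{"jaw":10,"xyz":[0,-0.24,0],"yaw":0},{"jaw":10,"xyz":[0.01,-0.3,0],"yaw":0},{"jaw":10,"xyz":[0.02,-0.36,0],"yaw":0}]'

```text
time_s: 9.65
tcp_pos: [0.5201, 0.0738, 0.0547]
eef_rot: [-0.045, 0.999, 0.001, -0.001]
force: [-5.4, 3.7, 9.7]
width: 0.0157
finger_force: 58.9
```

```bash
python3 st.py
```

```text
t 9.65 tcp [0.5201 0.0738 0.0547] F tracer [-5.05  4.13] Fz 9.74 Tz [ 0.56  1.15 -0.05] w 0.0157 ff 58.9 yaw 174.82
ram 58.62 c 27.14 contact 55.77
```

```bash
python3 plan.py 27.14 58.62 3.3
```

```text
[(np.float64(-0.01), -0.06), (np.float64(0.0), -0.12), (np.float64(0.01), -0.18), (np.float64(0.02), -0.24), (np.float64(0.03), -0.3), (np.float64(0.03), -0.36), (np.float64(0.04), -0.42), (np.float64(0.04), -0.48), (np.float64(0.05), -0.54), (np.float64(0.05), -0.6)]
```

Emit:
jog_arm --increments '[{"jaw":10,"xyz":[-0.01,-0.06,0],"yaw":0},{"jaw":10,"xyz":[-0.01,-0.12,0],"yaw":0},{"jaw":10,"xyz":[0,-0.18,0],"yaw":0},{"jaw":10,"xyz":[0.01,-0.24,0],"yaw":0},{"jaw":10,"xyz":[0.02,-0.3,0],"yaw":0},{"jaw":10,"xyz":[0.03,-0.36,0],"yaw":0},{"jaw":10,"xyz":[0.03,-0.42,0],"yaw":0},{"jaw":10,"xyz":[0.04,-0.48,0],"yaw":0},{"jaw":10,"xyz":[0.04,-0.54,0],"yaw":0},{"jaw":10,"xyz":[0.04,-0.6,0],"yaw":0}]'

```text
time_s: 10.65
tcp_pos: [0.5202, 0.0586, 0.0547]
eef_rot: [-0.045, 0.999, 0.001, -0.001]
force: [-6.5, 2.5, 10.3]
width: 0.0155
finger_force: 59.0
```

```bash
python3 st.py; python3 plan.py 42 57.4 3.3
```

```text
t 10.65 tcp [0.5202 0.0586 0.0547] F tracer [-6.28  3.1 ] Fz 10.35 Tz [ 0.55  1.26 -0.01] w 0.0155 ff 59.0 yaw 174.83
ram 57.41 c 42.26 contact 54.04
[(np.float64(0.0), -0.06), (np.float64(0.0), -0.12), (np.float64(0.0), -0.18), (np.float64(0.0), -0.24), (np.float64(-0.0), -0.3), (np.float64(-0.0), -0.36), (np.float64(-0.01), -0.42), (np.float64(-0.01), -0.48), (np.float64(-0.02), -0.54), (np.float64(-0.03), -0.6)]
```

Emit:
jog_arm --increments '[{"jaw":10,"xyz":[0,-0.06,0],"yaw":0},{"jaw":10,"xyz":[0,-0.12,0],"yaw":0},{"jaw":10,"xyz":[0,-0.18,0],"yaw":0},{"jaw":10,"xyz":[0,-0.24,0],"yaw":0},{"jaw":10,"xyz":[0,-0.3,0],"yaw":0},{"jaw":10,"xyz":[0,-0.36,0],"yaw":0},{"jaw":10,"xyz":[-0.01,-0.42,0],"yaw":0},{"jaw":10,"xyz":[-0.02,-0.48,0],"yaw":0},{"jaw":10,"xyz":[-0.03,-0.54,0],"yaw":0},{"jaw":10,"xyz":[-0.03,-0.6,0],"yaw":0}]'

```text
time_s: 11.65
tcp_pos: [0.5222, 0.0434, 0.0547]
eef_rot: [-0.045, 0.999, 0.001, -0.001]
force: [-6.8, 1.4, 11.9]
width: 0.0156
finger_force: 59.0
```

```bash
python3 st.py; python3 plan.py 57.2 58.1 3.5
```

```text
t 11.65 tcp [0.5222 0.0434 0.0547] F tracer [-6.61  2.01] Fz 11.89 Tz [0.39 1.35 0.09] w 0.0156 ff 59.0 yaw 174.84
ram 58.06 c 57.53 contact 54.89
[(np.float64(-0.02), -0.06), (np.float64(-0.03), -0.12), (np.float64(-0.04), -0.18), (np.float64(-0.05), -0.24), (np.float64(-0.06), -0.3), (np.float64(-0.07), -0.36), (np.float64(-0.09), -0.42), (np.float64(-0.1), -0.48), (np.float64(-0.12), -0.54), (np.float64(-0.13), -0.6)]
```

Emit:
jog_arm --increments '[{"jaw":10,"xyz":[-0.01,-0.06,0],"yaw":0},{"jaw":10,"xyz":[-0.02,-0.12,0],"yaw":0},{"jaw":10,"xyz":[-0.03,-0.18,0],"yaw":0},{"jaw":10,"xyz":[-0.05,-0.24,0],"yaw":0},{"jaw":10,"xyz":[-0.06,-0.3,0],"yaw":0},{"jaw":10,"xyz":[-0.07,-0.36,0],"yaw":0},{"jaw":10,"xyz":[-0.09,-0.42,0],"yaw":0},{"jaw":10,"xyz":[-0.1,-0.48,0],"yaw":0},{"jaw":10,"xyz":[-0.12,-0.54,0],"yaw":0},{"jaw":10,"xyz":[-0.13,-0.6,0],"yaw":0}]'

```text
time_s: 12.65
tcp_pos: [0.5267, 0.0286, 0.0547]
eef_rot: [-0.045, 0.999, 0.0, -0.001]
force: [-6.5, 1.8, 10.8]
width: 0.0153
finger_force: 59.0
```

```bash
python3 st.py; python3 plan.py 72.5 61 3.5 1; python3 plan.py 72.5 61 3.5 1 -76
```

```text
t 12.65 tcp [0.5267 0.0286 0.0547] F tracer [-6.35  2.41] Fz 10.8 Tz [0.25 1.38 0.06] w 0.0153 ff 59.0 yaw 174.86
ram 61.20 c 72.74 contact 58.08
[(np.float64(-0.03), -0.04), (np.float64(-0.04), -0.08), (np.float64(-0.05), -0.12), (np.float64(-0.07), -0.16), (np.float64(-0.08), -0.2), (np.float64(-0.09), -0.24), (np.float64(-0.1), -0.28), (np.float64(-0.11), -0.32), (np.float64(-0.12), -0.36), (np.float64(-0.14), -0.4)]
[(np.float64(-0.03), -0.04), (np.float64(-0.04), -0.08), (np.float64(-0.05), -0.12), (np.float64(-0.07), -0.16), (np.float64(-0.08), -0.2), (np.float64(-0.09), -0.24), (np.float64(-0.1), -0.28), (np.float64(-0.11), -0.32), (np.float64(-0.12), -0.36), (np.float64(-0.14), -0.4)]
```

Emit:
jog_arm --increments '[{"jaw":10,"xyz":[-0.02,-0.04,0],"yaw":0},{"jaw":10,"xyz":[-0.03,-0.08,0],"yaw":0},{"jaw":10,"xyz":[-0.04,-0.12,0],"yaw":0},{"jaw":10,"xyz":[-0.05,-0.16,0],"yaw":0},{"jaw":10,"xyz":[-0.06,-0.2,0],"yaw":0},{"jaw":10,"xyz":[-0.07,-0.24,0],"yaw":0},{"jaw":10,"xyz":[-0.09,-0.28,0],"yaw":0},{"jaw":10,"xyz":[-0.1,-0.32,0],"yaw":0},{"jaw":10,"xyz":[-0.11,-0.36,0],"yaw":0},{"jaw":10,"xyz":[-0.12,-0.4,0],"yaw":0}]'

```text
time_s: 13.65
tcp_pos: [0.5306, 0.0188, 0.0547]
eef_rot: [-0.045, 0.999, 0.0, -0.001]
force: [-8.0, 1.8, 11.3]
width: 0.0155
finger_force: 59.0
```

```bash
python3 st.py; python3 plan.py 83.1 64.2 3.2 0.8; python3 plan.py 83.1 64.2 3.2 .8 -78
```

```text
t 13.65 tcp [0.5306 0.0188 0.0547] F tracer [-7.82  2.46] Fz 11.35 Tz [ 0.22  1.44 -0.01] w 0.0155 ff 59.0 yaw 174.86
ram 64.19 c 82.83 contact 61.03
[(np.float64(-0.01), -0.03), (np.float64(-0.02), -0.06), (np.float64(-0.03), -0.1), (np.float64(-0.04), -0.13), (np.float64(-0.05), -0.16), (np.float64(-0.06), -0.19), (np.float64(-0.07), -0.22), (np.float64(-0.08), -0.26), (np.float64(-0.09), -0.29), (np.float64(-0.1), -0.32)]
[(np.float64(-0.01), -0.03), (np.float64(-0.02), -0.06), (np.float64(-0.03), -0.1), (np.float64(-0.04), -0.13), (np.float64(-0.05), -0.16), (np.float64(-0.05), -0.19), (np.float64(-0.04), -0.22), (np.float64(-0.03), -0.26), (np.float64(-0.03), -0.29), (np.float64(-0.02), -0.32)]
```

Emit:
jog_arm --increments '[{"jaw":10,"xyz":[-0.01,-0.04,0],"yaw":0},{"jaw":10,"xyz":[-0.02,-0.08,0],"yaw":0},{"jaw":10,"xyz":[-0.02,-0.12,0],"yaw":0},{"jaw":10,"xyz":[-0.03,-0.16,0],"yaw":0},{"jaw":10,"xyz":[-0.03,-0.2,0],"yaw":0}]'

```text
time_s: 14.15
tcp_pos: [0.532, 0.0138, 0.0547]
eef_rot: [-0.045, 0.999, 0.0, -0.001]
force: [-5.9, 2.1, 10.8]
width: 0.0158
finger_force: 58.9
```

```bash
python3 st.py
```

```text
t 14.15 tcp [0.532  0.0138 0.0547] F tracer [-5.65  2.66] Fz 10.78 Tz [0.24 1.28 0.05] w 0.0158 ff 58.9 yaw 174.86
ram 65.14 c 87.87 contact 62.61
```

Emit:
jog_arm --increments '[{"jaw":10,"xyz":[-0.02,-0.04,0],"yaw":0},{"jaw":10,"xyz":[-0.03,-0.08,0],"yaw":0},{"jaw":10,"xyz":[-0.04,-0.12,0],"yaw":0},{"jaw":10,"xyz":[-0.04,-0.16,0],"yaw":0},{"jaw":10,"xyz":[-0.04,-0.2,0],"yaw":0}]'

```text
time_s: 14.65
tcp_pos: [0.5334, 0.0095, 0.0547]
eef_rot: [-0.045, 0.999, 0.001, -0.001]
force: [-7.9, 3.3, 11.8]
width: 0.0155
finger_force: 59.0
```

```bash
python3 st.py; python3 plan.py 93 66.2 3.2 1
```

```text
t 14.65 tcp [0.5334 0.0095 0.0547] F tracer [-7.6   4.03] Fz 11.82 Tz [ 0.52  1.34 -0.04] w 0.0155 ff 59.0 yaw 174.84
ram 66.14 c 92.32 contact 63.42
[(np.float64(-0.01), -0.04), (np.float64(-0.01), -0.08), (np.float64(-0.0), -0.12), (np.float64(-0.0), -0.16), (np.float64(-0.0), -0.2), (np.float64(-0.0), -0.24), (np.float64(-0.0), -0.28), (np.float64(-0.0), -0.32), (np.float64(-0.0), -0.36), (np.float64(-0.01), -0.4)]
```

Emit:
jog_arm --increments '[{"jaw":10,"xyz":[-0.01,-0.04,0],"yaw":0},{"jaw":10,"xyz":[-0.01,-0.08,0],"yaw":0},{"jaw":10,"xyz":[-0.01,-0.12,0],"yaw":0},{"jaw":10,"xyz":[-0.01,-0.16,0],"yaw":0},{"jaw":10,"xyz":[-0.01,-0.2,0],"yaw":0},{"jaw":10,"xyz":[-0.01,-0.24,0],"yaw":0},{"jaw":10,"xyz":[-0.01,-0.28,0],"yaw":0},{"jaw":10,"xyz":[-0.01,-0.32,0],"yaw":0}]'

```text
time_s: 15.45
tcp_pos: [0.5342, 0.0015, 0.0546]
eef_rot: [-0.045, 0.999, 0.001, -0.001]
force: [-8.1, 3.2, 11.3]
width: 0.0154
finger_force: 59.1
```

```bash
python3 st.py; python3 plan.py 101 66.3 3.2 1
```

```text
t 15.45 tcp [0.5342 0.0015 0.0546] F tracer [-7.81  3.92] Fz 11.34 Tz [ 0.47  1.38 -0.06] w 0.0154 ff 59.1 yaw 174.84
ram 66.25 c 100.35 contact 63.04
[(np.float64(-0.0), -0.04), (np.float64(-0.0), -0.08), (np.float64(-0.01), -0.12), (np.float64(-0.01), -0.16), (np.float64(-0.01), -0.2), (np.float64(-0.02), -0.24), (np.float64(-0.03), -0.28), (np.float64(-0.03), -0.32), (np.float64(-0.04), -0.36), (np.float64(-0.05), -0.4)]
```

Emit:
jog_arm --increments '[{"jaw":10,"xyz":[0,-0.04,0],"yaw":0},{"jaw":10,"xyz":[0,-0.08,0],"yaw":0},{"jaw":10,"xyz":[-0.01,-0.12,0],"yaw":0},{"jaw":10,"xyz":[-0.01,-0.16,0],"yaw":0},{"jaw":10,"xyz":[-0.01,-0.2,0],"yaw":0},{"jaw":10,"xyz":[-0.02,-0.24,0],"yaw":0},{"jaw":10,"xyz":[-0.03,-0.28,0],"yaw":0},{"jaw":10,"xyz":[-0.03,-0.32,0],"yaw":0},{"jaw":10,"xyz":[-0.04,-0.36,0],"yaw":0},{"jaw":10,"xyz":[-0.05,-0.4,0],"yaw":0}]'

```text
time_s: 16.45
tcp_pos: [0.5362, -0.0087, 0.0547]
eef_rot: [-0.045, 0.999, 0.001, -0.001]
force: [-7.8, 1.5, 11.8]
width: 0.0155
finger_force: 59.1
```

```bash
python3 st.py; python3 plan.py 110.5 67.3 3.2 1
```

```text
t 16.45 tcp [ 0.5362 -0.0087  0.0547] F tracer [-7.61  2.18] Fz 11.83 Tz [0.31 1.51 0.08] w 0.0155 ff 59.1 yaw 174.86
ram 67.34 c 110.72 contact 64.27
[(np.float64(-0.01), -0.04), (np.float64(-0.02), -0.08), (np.float64(-0.03), -0.12), (np.float64(-0.04), -0.16), (np.float64(-0.06), -0.2), (np.float64(-0.07), -0.24), (np.float64(-0.08), -0.28), (np.float64(-0.1), -0.32), (np.float64(-0.11), -0.36), (np.float64(-0.13), -0.4)]
```

Emit:
jog_arm --increments '[{"jaw":10,"xyz":[-0.01,-0.04,0],"yaw":0},{"jaw":10,"xyz":[-0.02,-0.08,0],"yaw":0},{"jaw":10,"xyz":[-0.03,-0.12,0],"yaw":0},{"jaw":10,"xyz":[-0.04,-0.16,0],"yaw":0},{"jaw":10,"xyz":[-0.05,-0.2,0],"yaw":0},{"jaw":10,"xyz":[-0.07,-0.24,0],"yaw":0},{"jaw":10,"xyz":[-0.08,-0.28,0],"yaw":0}]'

```text
time_s: 17.15
tcp_pos: [0.5388, -0.0157, 0.0547]
eef_rot: [-0.045, 0.999, 0.0, -0.001]
force: [-8.1, 0.3, 12.5]
width: 0.0158
finger_force: 59.1
```

```bash
python3 st.py; python3 plan.py 117.8 69.2 3.2 1
```

```text
t 17.15 tcp [ 0.5388 -0.0157  0.0547] F tracer [-8.07  1.01] Fz 12.54 Tz [0.21 1.51 0.  ] w 0.0158 ff 59.1 yaw 174.87
ram 69.33 c 117.92 contact 66.33
[(np.float64(-0.03), -0.04), (np.float64(-0.04), -0.08), (np.float64(-0.06), -0.12), (np.float64(-0.08), -0.16), (np.float64(-0.09), -0.2), (np.float64(-0.11), -0.24), (np.float64(-0.13), -0.28), (np.float64(-0.15), -0.32), (np.float64(-0.16), -0.36), (np.float64(-0.16), -0.4)]
```

Emit:
jog_arm --increments '[{"jaw":10,"xyz":[-0.01,-0.04,0],"yaw":0},{"jaw":10,"xyz":[-0.03,-0.08,0],"yaw":0},{"jaw":10,"xyz":[-0.05,-0.12,0],"yaw":0},{"jaw":10,"xyz":[-0.07,-0.16,0],"yaw":0},{"jaw":10,"xyz":[-0.09,-0.2,0],"yaw":0}]'

```text
time_s: 17.65
tcp_pos: [0.5415, -0.0206, 0.0547]
eef_rot: [-0.045, 0.999, 0.0, -0.001]
force: [-8.2, 1.1, 12.0]
width: 0.0158
finger_force: 59.1
```

```bash
python3 st.py; python3 plan.py 122.9 71.4 3.2 1
```

```text
t 17.65 tcp [ 0.5415 -0.0206  0.0547] F tracer [-8.06  1.86] Fz 12.03 Tz [0.13 1.57 0.05] w 0.0158 ff 59.1 yaw 174.88
ram 71.52 c 123.07 contact 68.48
[(np.float64(-0.03), -0.04), (np.float64(-0.05), -0.08), (np.float64(-0.07), -0.12), (np.float64(-0.07), -0.16), (np.float64(-0.07), -0.2), (np.float64(-0.07), -0.24), (np.float64(-0.07), -0.28), (np.float64(-0.06), -0.32), (np.float64(-0.06), -0.36), (np.float64(-0.06), -0.4)]
```

Emit:
jog_arm --increments '[{"jaw":10,"xyz":[-0.02,-0.04,0],"yaw":0},{"jaw":10,"xyz":[-0.04,-0.08,0],"yaw":0},{"jaw":10,"xyz":[-0.05,-0.12,0],"yaw":0},{"jaw":10,"xyz":[-0.06,-0.16,0],"yaw":0},{"jaw":10,"xyz":[-0.06,-0.2,0],"yaw":0},{"jaw":10,"xyz":[-0.06,-0.24,0],"yaw":0},{"jaw":10,"xyz":[-0.05,-0.28,0],"yaw":0}]'

```text
time_s: 18.35
tcp_pos: [0.5436, -0.0269, 0.0547]
eef_rot: [-0.045, 0.999, 0.001, -0.001]
force: [-5.9, 3.3, 11.3]
width: 0.0158
finger_force: 59.0
```

```bash
python3 st.py; python3 plan.py 130.1 72.8 3.2 1.5
```

```text
t 18.35 tcp [ 0.5436 -0.0269  0.0547] F tracer [-5.56  3.83] Fz 11.34 Tz [ 0.39  1.33 -0.02] w 0.0158 ff 59.0 yaw 174.86
ram 73.10 c 129.51 contact 69.86
[(np.float64(-0.0), -0.06), (np.float64(0.0), -0.12), (np.float64(0.01), -0.18), (np.float64(0.02), -0.24), (np.float64(0.03), -0.3), (np.float64(0.04), -0.36), (np.float64(0.05), -0.42), (np.float64(0.06), -0.48), (np.float64(0.07), -0.54), (np.float64(0.08), -0.6)]
```

Emit:
jog_arm --increments '[{"jaw":10,"xyz":[0,-0.06,0],"yaw":0},{"jaw":10,"xyz":[0,-0.12,0],"yaw":0},{"jaw":10,"xyz":[0.01,-0.18,0],"yaw":0},{"jaw":10,"xyz":[0.02,-0.24,0],"yaw":0},{"jaw":10,"xyz":[0.03,-0.3,0],"yaw":0},{"jaw":10,"xyz":[0.04,-0.36,0],"yaw":0},{"jaw":10,"xyz":[0.05,-0.42,0],"yaw":0},{"jaw":10,"xyz":[0.06,-0.48,0],"yaw":0},{"jaw":10,"xyz":[0.07,-0.54,0],"yaw":0},{"jaw":10,"xyz":[0.08,-0.6,0],"yaw":0}]'

```text
time_s: 19.35
tcp_pos: [0.5429, -0.0415, 0.0546]
eef_rot: [-0.045, 0.999, 0.001, -0.001]
force: [-6.9, 4.2, 12.1]
width: 0.0157
finger_force: 59.1
```

```bash
python3 st.py; python3 plan.py 144.5 71 3.0 1.5
```

```text
t 19.35 tcp [ 0.5429 -0.0415  0.0546] F tracer [-6.47  4.82] Fz 12.15 Tz [0.68 1.38 0.04] w 0.0157 ff 59.1 yaw 174.83
ram 71.12 c 144.02 contact 67.73
[(np.float64(0.03), -0.06), (np.float64(0.04), -0.12), (np.float64(0.06), -0.18), (np.float64(0.08), -0.24), (np.float64(0.09), -0.3), (np.float64(0.11), -0.36), (np.float64(0.13), -0.42), (np.float64(0.15), -0.48), (np.float64(0.16), -0.54), (np.float64(0.18), -0.6)]
```

Emit:
jog_arm --increments '[{"jaw":10,"xyz":[0.03,-0.06,0],"yaw":0},{"jaw":10,"xyz":[0.04,-0.12,0],"yaw":0},{"jaw":10,"xyz":[0.06,-0.18,0],"yaw":0},{"jaw":10,"xyz":[0.08,-0.24,0],"yaw":0},{"jaw":10,"xyz":[0.1,-0.3,0],"yaw":0},{"jaw":10,"xyz":[0.12,-0.36,0],"yaw":0},{"jaw":10,"xyz":[0.14,-0.4,0],"yaw":0},{"jaw":10,"xyz":[0.16,-0.4,0],"yaw":0},{"jaw":10,"xyz":[0.18,-0.4,0],"yaw":0},{"jaw":10,"xyz":[0.18,-0.4,0],"yaw":0}]'

```text
time_s: 20.35
tcp_pos: [0.5398, -0.0523, 0.0547]
eef_rot: [-0.045, 0.999, 0.001, -0.001]
force: [-5.6, 2.7, 10.0]
width: 0.0155
finger_force: 58.9
```

```bash
python3 st.py
```

```text
t 20.35 tcp [ 0.5398 -0.0523  0.0547] F tracer [-5.37  3.19] Fz 9.97 Tz [ 0.53  1.09 -0.  ] w 0.0155 ff 58.9 yaw 174.86
ram 66.99 c 154.45 contact 64.97
```

Emit:
jog_arm --increments '[{"jaw":60,"xyz":[0,0,0],"yaw":0},{"jaw":60,"xyz":[0,0,0],"yaw":0},{"jaw":60,"xyz":[0,0,0],"yaw":0},{"jaw":60,"xyz":[0,0,0],"yaw":0},{"jaw":60,"xyz":[0,0,0],"yaw":0},{"jaw":60,"xyz":[0,0,0],"yaw":0},{"jaw":60,"xyz":[0,0,0],"yaw":0},{"jaw":60,"xyz":[0,0,0],"yaw":0}]'

```text
time_s: 21.15
tcp_pos: [0.5408, -0.0533, 0.0545]
eef_rot: [-0.045, 0.999, 0.0, 0.0]
force: [-0.6, 0.2, -0.8]
width: 0.06
finger_force: 0.0
```

Emit:
jog_arm --increments '[{"jaw":60,"xyz":[0,0,-0.4],"yaw":0},{"jaw":60,"xyz":[0,0,-1.5],"yaw":0},{"jaw":60,"xyz":[0,0,-3],"yaw":0},{"jaw":60,"xyz":[0,0,-4.5],"yaw":0},{"jaw":60,"xyz":[0,0,-5],"yaw":0},{"jaw":60,"xyz":[0,0,-5],"yaw":0},{"jaw":60,"xyz":[0,0,-5],"yaw":0}]'

```text
time_s: 21.85
tcp_pos: [0.5404, -0.0531, 0.1791]
eef_rot: [-0.045, 0.999, 0.0, -0.0]
force: [-0.2, 0.5, -0.6]
width: 0.0599
finger_force: 0.0
```

```bash
python3 - <<'E'
from h import *
th=np.radians(5.1); A=np.array([[np.cos(th),np.sin(th)],[-np.sin(th),np.cos(th)]])
for n,O in(("top",(.5247,.0147)),("side",(.5231,.0180))):
    im,d=manip.grab_frame(n); P=cloud(n,d); q=P.reshape(-1,3); t=(q[:,:2]-O)@A.T
    m=(q[:,2]>.115)&(q[:,2]<.14)&(abs(t[:,0]+.03)<.1)&(abs(t[:,1])<.11)
    print(n,"knob tracer",m.sum(),t[m].mean(0).round(4) if m.any() else "hidden", "z",q[m,2].max().round(4) if m.any() else "")
    m=(q[:,2]>.072)&(q[:,2]<.086)&(t[:,0]>-.05)&(t[:,0]<.08)&(abs(t[:,1])<.11)
    print("  ram front pts",m.sum(),t[m].max(0).round(4) if m.any() else "",t[m].mean(0).round(4) if m.any() else "")
    m=(q[:,2]>.053)&(q[:,2]<.063)&(t[:,0]>.03)&(t[:,0]<.17)&(abs(t[:,1])<.09); r=cv2.minEnclosingCircle((t[m]*1000).astype(np.float32)); print("  disc",r)
E
python3 st.py
```

```text
top knob tracer 0 hidden z 
  ram front pts 0  
  disc ((77.61329650878906, 80.79563903808594), 27.991947174072266)
side knob tracer 70 [-0.0579 -0.0649] z 0.1338
  ram front pts 113 [-0.0064 -0.0597] [-0.0282 -0.0667]
  disc ((99.49065399169922, -13.467687606811523), 50.833927154541016)
t 21.95 tcp [ 0.5398 -0.0531  0.1781] F tracer [ 0.37 -0.23] Fz 0.77 Tz [-0.01  0.01  0.  ] w 0.0604 ff 0.0 yaw 174.88
ram 66.98 c 155.26 contact 64.73
```

The side view puts the knob back at x ≈ −0.058, its starting (fully back) value, with the carriage at about 0.15, past the right mark at 0.140. The gripper is clear of everything, so I'm handing in.

```bash
python3 -c "
from plant import manip
print(manip.hand_in())"
```

```text
the job is handed in; nothing more can be done
None
```

The stylus pass is done and handed in: by force and pose readings the stylus stayed lightly pressed (about 2–4 mm of template travel) from mark to mark, and after release past the right mark the ram sprang fully back, with the robot clear at about 22 s.

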